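# Move the sample bottles to the white rack in reverse order

## Robot

A 6-joint arm with a two-finger parallel gripper is mounted at the origin on the work surface. World frame = base frame: x ahead of the robot, y to its left, z up, the work surface at z = 0. Lengths are in m, angles in rad, forces in N, time in s.
With the tool pointing down it reaches from about 0.35 to 0.975 m from the base axis. Payload 4.9 kg.
Tool frame: the origin (TCP) lies between the finger pads; the fingertips stand 14 mm ahead of it and the grasp point (between the pads) lies 5 mm behind it; z points along the fingers, y is the line along which they close (so a half turn about z gives the same grasp; the last joint's range is limited). The gripper opens to 85 mm and grips with 20 to 120 N. Pads are 22 mm wide; open, the fingers measure 114 mm over their backs; the gripper's body (76 mm by 85 mm) begins 54 mm behind the grasp point. The pads swing forward as they close: fully open they stand 13 mm farther back than shut.
Start: joints at [-0.119, 0.053, 1.613, -0, 1.476, -0.119], TCP at [0.625, 0, 0.245] pointing down, gripper open.
Joint ranges: [-3.01, 3.01], [-1.01, 2.22], [0.06, 2.58], [-1.02, 4.17], [0.09, 2.62], [-3.14, 3.14]. Speed limits (rad/s): [2.57, 2.57, 3.14, 3.14, 3.14, 3.14].

## Interface

Orientations are given as a 3x3 rotation matrix whose columns are the frame's x, y, z axes.
In Python, from bench import manip, viewer, models gives the robot as it stands. The module is installed in compiled form; this text tells all that it offers.
- The arm moves only by the tool carry_out, never from a script. Its argument "increments" is text: rows parted by semicolons, each of 6 numbers parted by spaces: the shift along the tool's x, y, z as a fraction of full scale, then the turn, a rotation vector about the tool's x, y, z as a fraction of full scale. In form: tx ty tz rx ry rz; .... A call has 1 to 10 rows; each row shifts and turns the commanded pose from where the row before left it, along the tool's axes as they then stand; what a row does not reach is not made up. Full scale, the value 1, is 5 cm for a shift and 0.12 rad for a turn. A row lasts 1/8 s, in which the tool goes at most 62.5 mm and 10.7 degrees, less where a joint would pass 70% of its speed; a pose out of reach is approached as far as the arm can. A call with a number of a shift or a turn outside -1 to 1 is refused whole. A call with a gripper value outside its range is refused whole. "grip" is the opening, from 0 (shut) to 1 (fully open), set as the call begins (left out, the last holds). The fingers move at their own pace and stop on an object; "grip_force" is the grip in N (left out, the last holds). Time passes only in rows, so rows that do not move let the fingers close. It gives the time, the measured TCP pose, the force, the opening and the grip force at its end, in the units of the state.
- manip.get_obs(): the state, without advancing time (a new reading comes with each control period).
- viewer.capture(name): name is "scene" or "side" or "wrist"; returns a dict with "image" (480x640x3 uint8, red, green, blue), "camera_matrix" (3x3 intrinsics, pixels), "R" (3x3) and "t" (3): a world point X has camera coordinates R X + t; the wrist camera has in their place "hand_eye" (4x4, takes a point from camera to tool coordinates, whose origin is the TCP and whose axes are the flange's). Camera axes: x right, y down, z forward; pixel columns grow to the right and rows downward; lengths in m; the calibration is good to about 2 mm. A picture is of the moment at which its call begins: read the wrist's pose just before it. There is no depth.
- manip.finish_job(): hands the job in; it is judged then, once.
Trained networks look in a picture, given as the dict that the camera call returned (one of the last four; its "shot" number tells which), for a name from the list of things; names that differ only in an ending like _2 or _b are one class to them, and where a whole thing is asked for, a point or a joint stands for the part that bears it (a point fixed in the world has none). Each returns a list of dicts, best first, with "score" (0 to 1); they miss things now and then, are a little off and sometimes report something else, mostly with a low value. They report only what shows in the picture. A call takes as long as a camera call.
- models.search_frame(picture, query): "extent" ([centre column, centre row, width, height] in pixels, round what is visible of it).
- models.silhouettes(picture, query): "mask" (480x640 bool, what is visible of it) and "extent" ([centre column, centre row, width, height] in pixels, round what is visible of it).
The state is a dict: "time_s": time; "qpos": joint angles; "joint_velocities": joint speeds; "tau": joint torques, N m; "tool_pos": TCP position; "tool_rot": TCP orientation; "wrist_force": force on the tool from outside, world axes, zero at the start; "torque": the same for the moment, N m; "grip_width": finger opening in m; "grip_force": force on a finger pad.
Only numpy, scipy, OpenCV 4.12 (cv2) and the standard library are available. Lean on these libraries where they do the work, as an engineer would, in place of code of your own. Each camera call takes 0.05 s, during which the arm holds its last target. There are 200 camera calls.

## Task

The four sample bottles standing in a row in the aluminium cups must go over into the white rack for the next instrument, which reads them from the other end: put them in the rack in reverse order, so that the bottle now at the left end of the row finishes at the right end of the rack, the second from the left becomes the second from the right, and so on (left and right as seen from the robot, looking at the racks). Keep the bottles upright and lower each one onto the floor of its own compartment rather than dropping it; at the end all four stand upright in the rack, let go and still.

Things in the scene. Friction and masses are not known exactly. Their poses are not given: they have to be found in the camera images.
- tall_mid (a point): Centre of the tall round amber bottle: body 40 mm diameter and straight to 70 mm above its foot, then a sloping shoulder and a small black cap (25 mm diameter); 98 mm high in all. Loose, 0.10 to 0.21 kg. This point is on its axis, half-way up; z up. 
- jar_mid (a point): Centre of the short round amber jar with the wide flat black lid: body 40 mm diameter, straight to 52 mm above its foot; lid 44 mm diameter, 18 mm high; 70 mm high in all. Loose, 0.10 to 0.21 kg. This point is on its axis, half-way up; z up. 
- square_mid (a point): Centre of the white plastic square bottle: body 40 x 40 mm in plan, straight to 64 mm above its foot, with a round white cap (30 mm diameter); 84 mm high in all. Its flat sides face along its x and y axes, and stand within 0.1 rad of square to the tray. Loose, 0.10 to 0.21 kg. This point is on its axis, half-way up; z up. 
- ball_mid (a point): Centre of the round amber bottle with the white ball-topped stopper: body 40 mm diameter, straight to 58 mm above its foot, then a shoulder and a stopper with a 20 mm ball; 90 mm high in all. Loose, 0.10 to 0.21 kg. This point is on its axis, half-way up; z up. 
- cup_tall: Fixed shallow square aluminium cup in which the tall bottle stands at the start and which stays behind. 60 x 60 mm outside, walls 3 mm, rim 13 mm and inner floor 4 mm above its origin, which is the centre of its underside. Stands square on the tray, 8 mm above the bench. The bottle starts within 4 mm of its middle in x and y.
- cup_jar: Fixed shallow square aluminium cup in which the jar stands at the start and which stays behind. 60 x 60 mm outside, walls 3 mm, rim 13 mm and inner floor 4 mm above its origin, which is the centre of its underside. Stands square on the tray, 8 mm above the bench. The bottle starts within 4 mm of its middle in x and y.
- cup_square: Fixed shallow square aluminium cup in which the square bottle stands at the start and which stays behind. 60 x 60 mm outside, walls 3 mm, rim 13 mm and inner floor 4 mm above its origin, which is the centre of its underside. Stands square on the tray, 8 mm above the bench. The bottle starts within 4 mm of its middle in x and y.
- cup_ball: Fixed shallow square aluminium cup in which the ball-stoppered bottle stands at the start and which stays behind. 60 x 60 mm outside, walls 3 mm, rim 13 mm and inner floor 4 mm above its origin, which is the centre of its underside. Stands square on the tray, 8 mm above the bench. The bottle starts within 4 mm of its middle in x and y.
- tray: Flat steel tray carrying the row of cups. Fixed. Origin on the bench under the middle of its row; y runs along the row to the robot's left, x away from the robot (both within 0.2 rad of the robot's own). Cups at x = 0, y = +96, +32, -32, -96 mm. 8 mm thick, 70 mm deep; a timer lies on its left end. Either tray or rack may be the nearer to the robot, 170 to 210 mm apart in x.
- rack: White rack, a row of four empty compartments. Fixed. Origin on the bench under the middle of its row; y runs along the row to the robot's left, x away from the robot (both within 0.2 rad of the robot's own). Compartment centres at x = 0, y = +96, +32, -32, -96 mm; 60 x 60 mm inside, floor 12 mm and wall tops 21 mm above the bench. A small round lidded dish lies on its right end.

How it is judged:
At the end, for the whole second after the job is handed in: All four bottles stand in the rack in the reverse of their first order: each within 15 mm of its compartment's centre in x and y, its foot within 5 mm of the compartment floor, upright within 0.1 rad and slower than 0.02 m/s (((y of cup_tall in the frame of tray between 0.081 and 0.111 m and y of tall_mid in the frame of rack between -0.111 and -0.081 m) or (y of cup_tall in the frame of tray between 0.017 and 0.047 m and y of tall_mid in the frame of rack between -0.047 and -0.017 m) or (y of cup_tall in the frame of tray between -0.047 and -0.017 m and y of tall_mid in the frame of rack between 0.017 and 0.047 m) or (y of cup_tall in the frame of tray between -0.111 and -0.081 m and y of tall_mid in the frame of rack between 0.081 and 0.111 m)) and x of tall_mid in the frame of rack between -0.015 and 0.015 m and z of tall_mid in the frame of rack between 0.056 and 0.066 m and angle between each of tall_mid, jar_mid, square_mid, ball_mid's own z axis and vertical below 0.1 rad and linear speed of each of tall, jar, square, ball below 0.02 m/s and ((y of cup_jar in the frame of tray between 0.081 and 0.111 m and y of jar_mid in the frame of rack between -0.111 and -0.081 m) or (y of cup_jar in the frame of tray between 0.017 and 0.047 m and y of jar_mid in the frame of rack between -0.047 and -0.017 m) or (y of cup_jar in the frame of tray between -0.047 and -0.017 m and y of jar_mid in the frame of rack between 0.017 and 0.047 m) or (y of cup_jar in the frame of tray between -0.111 and -0.081 m and y of jar_mid in the frame of rack between 0.081 and 0.111 m)) and x of jar_mid in the frame of rack between -0.015 and 0.015 m and z of jar_mid in the frame of rack between 0.042 and 0.052 m and ((y of cup_square in the frame of tray between 0.081 and 0.111 m and y of square_mid in the frame of rack between -0.111 and -0.081 m) or (y of cup_square in the frame of tray between 0.017 and 0.047 m and y of square_mid in the frame of rack between -0.047 and -0.017 m) or (y of cup_square in the frame of tray between -0.047 and -0.017 m and y of square_mid in the frame of rack between 0.017 and 0.047 m) or (y of cup_square in the frame of tray between -0.111 and -0.081 m and y of square_mid in the frame of rack between 0.081 and 0.111 m)) and x of square_mid in the frame of rack between -0.015 and 0.015 m and z of square_mid in the frame of rack between 0.049 and 0.059 m and ((y of cup_ball in the frame of tray between 0.081 and 0.111 m and y of ball_mid in the frame of rack between -0.111 and -0.081 m) or (y of cup_ball in the frame of tray between 0.017 and 0.047 m and y of ball_mid in the frame of rack between -0.047 and -0.017 m) or (y of cup_ball in the frame of tray between -0.047 and -0.017 m and y of ball_mid in the frame of rack between 0.017 and 0.047 m) or (y of cup_ball in the frame of tray between -0.111 and -0.081 m and y of ball_mid in the frame of rack between 0.081 and 0.111 m)) and x of ball_mid in the frame of rack between -0.015 and 0.015 m and z of ball_mid in the frame of rack between 0.052 and 0.062 m); the robot touches nothing.
It fails at once if a bottle is tipped more than 35 degrees (angle between any of tall_mid, jar_mid, square_mid, ball_mid's own z axis and vertical above 0.61 rad).
It fails at once if a bottle is dropped: faster than 0.7 m/s (a free fall of 25 mm) with no finger on it ((linear speed of tall above 0.7 m/s and contact force between the fingers and tall below 0.05 N) or (linear speed of jar above 0.7 m/s and contact force between the fingers and jar below 0.05 N) or (linear speed of square above 0.7 m/s and contact force between the fingers and square below 0.05 N) or (linear speed of ball above 0.7 m/s and contact force between the fingers and ball below 0.05 N)).
It also fails if it takes over 106 s, if anything falls off the work surface, if the arm or the gripper's body presses on something with over 40 N, if the wrist force passes 120 N, or if a joint passes its speed limit or range.

## Working session

There is one attempt and no reset: what is moved stays moved. The work goes in short steps, Python scripts to look and compute and a tool call to move; the robot and the scene stay as the last step left them, time stands still between calls to the robot, and variables do not carry over. Pictures are saved under pics/ and viewed, at most 14 in all, crops included, and the job is handed in when it is done.

Besides the shell and the picture viewer there is one more tool, called after ">>>" by a JSON object that holds its "api" and its "payload", one argument or row to a line. carry_out: Moves the arm, as the interface text tells. Its arguments: {"type":"object","properties":{"increments":{"type":"string"},"grip":{"type":"number"},"grip_force":{"type":"number"}},"required":["increments"]}

```bash
mkdir -p pics; cat > h.py <<'E'
import numpy as np, cv2
from bench import manip, viewer, models
def ray(p,uv):
    K,R,t=p["camera_matrix"],p["R"],p["t"]
    d=R.T@np.linalg.solve(K,[uv[0],uv[1],1.]); return -R.T@t,d
def onz(p,uv,z):
    c,d=ray(p,uv); return c+d*(z-c[2])/d[2]
def proj(p,X):
    q=p["camera_matrix"]@(p["R"]@np.asarray(X)+p["t"]); return q[:2]/q[2]
E
python3 - <<'E'
from h import *
o=manip.get_obs(); print(o["time_s"],o["tool_pos"],o["tool_rot"].round(3) if hasattr(o["tool_rot"],'round') else o["tool_rot"])
for n in("scene","side"):
    p=viewer.capture(n); cv2.imwrite(f"pics/{n}0.png",p["image"][:,:,::-1])
    print(n,"cam",(-p["R"].T@p["t"]).round(3))
    for q in("tall_mid","jar_mid","square_mid","ball_mid","cup_tall","cup_jar","cup_square","cup_ball","tray","rack"):
        r=models.search_frame(p,q)
        for k in r[:2]: print(q,round(k["score"],2),np.round(k["extent"],1))
E
```

```text
0.0 [6.24408163e-01 6.67832053e-05 2.44054870e-01] [[ 0.     1.    -0.002]
 [ 1.    -0.     0.   ]
 [ 0.    -0.002 -1.   ]]
scene cam [0.756 0.393 0.665]
tall_mid 0.81 [421.6 290.   40.7  63.6]
jar_mid 0.74 [354.6 191.6  31.5  55.2]
square_mid 0.76 [394.4 253.8  42.2  61.2]
ball_mid 0.9 [371.2 218.6  27.9  56.8]
cup_tall 0.61 [417.6 310.5  67.   44.3]
cup_jar 0.83 [342.8 212.8  33.1  29.9]
cup_square 0.88 [390.8 277.8  52.2  37.5]
rack 0.56 [246.7 290.8 163.3 169.9]
side cam [ 0.339 -0.419  0.524]
tall_mid 0.78 [250.7 229.6  35.6  65.5]
tall_mid 0.62 [428.4 286.2 206.2 168.8]
jar_mid 0.67 [311.5 328.9  40.7  63.4]
square_mid 0.9 [270.  262.7  37.3  60. ]
ball_mid 0.91 [286.  296.   38.2  61.6]
cup_jar 0.84 [313.  354.6  62.3  55.9]
cup_jar 0.48 [283.9 313.   48.9  48.2]
cup_square 0.78 [255.3 283.8  30.2  37.5]
cup_ball 0.61 [283.8 316.2  48.2  46.9]
tray 0.75 [429.  284.4 200.7 170.9]
tray 0.67 [280.1 302.9 136.5 171.6]
rack 0.98 [428.6 284.2 199.5 166.2]
rack 0.26 [240.3 253.8  27.8  32.1]
```

View pics/scene0.png

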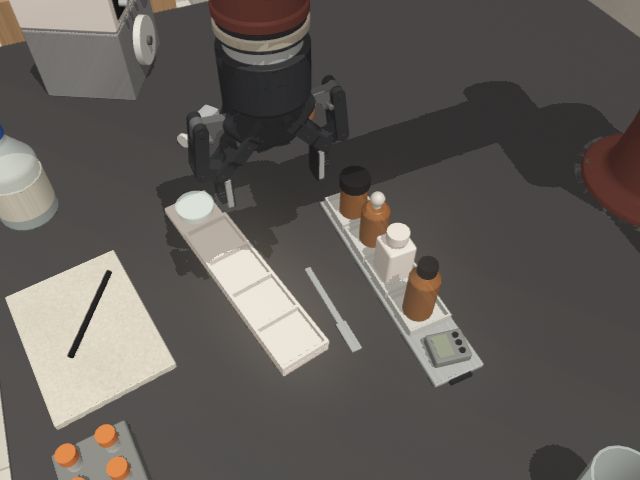

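View pics/side0.png

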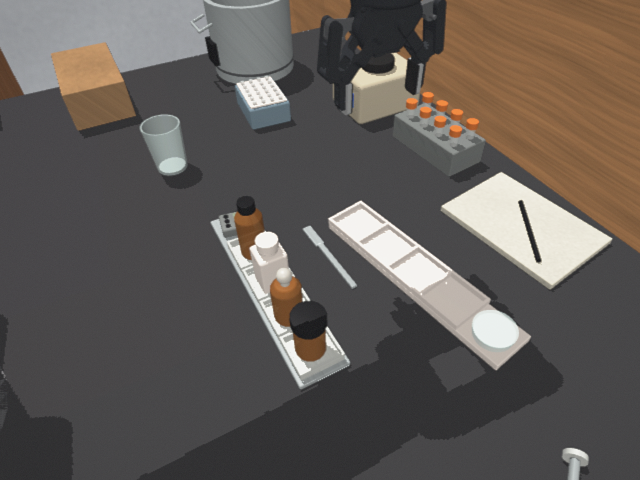

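Left to right the row is tall, square, ball, jar, with the timer at its left end. The tray is nearer the robot. The rack is farther away, with the dish on its right end. In the scene view, the tray runs from (340,195) to (460,375) and the rack from (180,205) to (310,350). Next I fit the poses.

```bash
cat > fit.py <<'E'
from h import *
from scipy.optimize import least_squares
P=dict(tall=[(20,0,70),(12.5,80,98)],square=None,ball=[(20,0,58),(10,70,90)],jar=[(20,0,52),(22,52,70)])
a=np.linspace(0,2*np.pi,40)
def ring(r,z): return np.c_[r*np.cos(a),r*np.sin(a),0*a+z]
def pts(n):
    if n=="square":
        s=np.array([[x,y,z] for x in(-20,20) for y in(-20,20) for z in(0,64)],float)
        return np.r_[s,ring(15,70),ring(15,84)]/1e3
    return np.vstack([ring(r,z) for r,z0,z1 in P[n] for z in(z0,z1)])/1e3
def bbox(p,X):
    q=np.array([proj(p,x) for x in X]); return q.min(0),q.max(0)
pics={n:viewer.capture(n) for n in("scene","side")}
Y=dict(tall=.096,square=.032,ball=-.032,jar=-.096)
res={}
for n in Y:
    ob={}
    for c,p in pics.items():
        m=[k for k in models.silhouettes(p,n+"_mid") if k["score"]>.4 and k["extent"][2]<80]
        if m:
            e=m[0]["extent"]; ob[c]=(e[0],e[1]-e[3]/2,e[2])
    def f(v):
        r=[]
        for c,e in ob.items():
            lo,hi=bbox(pics[c],pts(n)+[v[0],v[1],.012])
            r+=[(lo[0]+hi[0])/2-e[0],lo[1]-e[1]]   # centre column and top row (feet hidden by cups)
        return r
    s=least_squares(f,[.55,.0]); res[n]=s.x
    print(n,s.x.round(4),"resid px",s.fun.round(1))
# tray line
B=np.array([res[n] for n in Y]); y=np.array(list(Y.values()))
d=(B.T@y)/(y@y); print("tray origin",B.mean(0).round(4),"pitch scale",np.hypot(*d).round(3),"yaw",np.arctan2(-d[0],d[1]).round(3))
for n,p in pics.items():
    m=models.silhouettes(p,"rack"); print(n,[(round(k["score"],2),k["extent"].round(0) if hasattr(k["extent"],"round") else k["extent"]) for k in m])
    c=(150,185,190,190) if n=="scene" else (320,195,215,175)
    x,y0,w,h=c; cv2.imwrite(f"pics/crack_{n}.png",cv2.resize(p["image"][y0:y0+h,x:x+w,::-1],None,fx=3,fy=3,interpolation=cv2.INTER_CUBIC))
E
python3 fit.py
```

```text
tall [0.4623 0.0633] resid px [ 0.9 -3.5  0.8 -4.7]
square [ 0.4618 -0.0048] resid px [0. 0.]
ball [ 0.4608 -0.0684] resid px [-0.3 -3.  -0.4 -2.7]
jar [ 0.4629 -0.1261] resid px [-0.2  0.8 -0.2  0.6]
tray origin [ 0.462 -0.034] pitch scale 0.987 yaw 0.001
scene [(0.64, [246.9, 291.2, 167.6, 169.1])]
side [(0.96, [429.9, 285.7, 203.8, 170.8])]
```

View crops.

View pics/crack_scene.png

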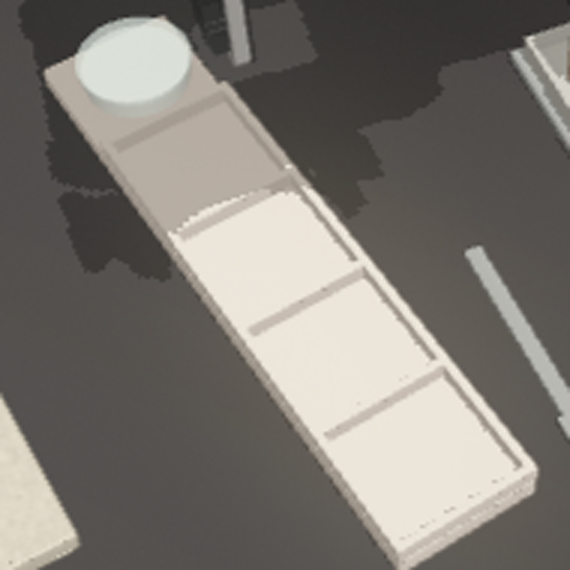

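View pics/crack_side.png

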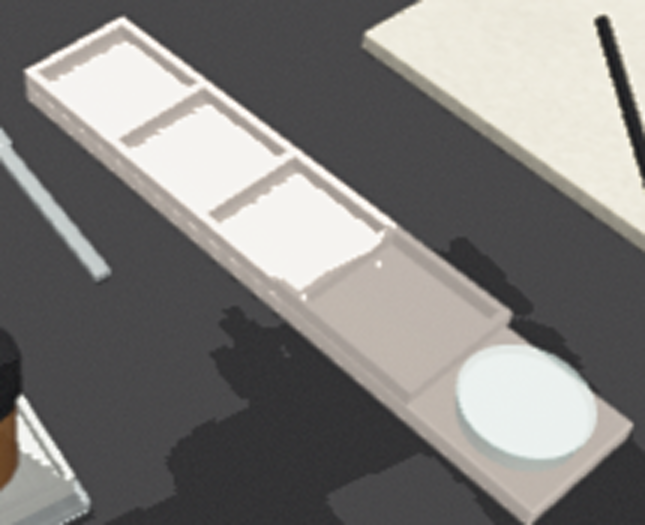

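```bash
python3 - <<'E'
from h import *
from scipy.optimize import least_squares
pics={n:viewer.capture(n) for n in("scene","side")}
off=dict(scene=(150,185),side=(320,195))
# (cam, crop px, x, y of the rack top z=.021); W=outer half width, e=outer end
pt=[("scene",(535,470),-1,1,'o'),("scene",(402,556),1,1,'o'),("scene",(226,88),-1,-1,'o'),
("scene",(297,180),-30,-64,'i'),("scene",(366,270),-30,0,'i'),("scene",(447,368),-30,64,'i'),
("side",(27,75),-1,1,'o'),("side",(123,18),1,1,'o'),("side",(511,317),1,-1,'o'),
("side",(204,90),30,64,'i'),("side",(291,158),30,0,'i'),("side",(390,232),30,-64,'i')]
def f(v):
    x,y,yaw,t=v; c,s=np.cos(yaw),np.sin(yaw); r=[]
    for cam,uv,a,b,k in pt:
        if k=='o': a,b=a*(.03+t),b*(.126+t)
        else: a,b=a/1e3,b/1e3
        q=proj(pics[cam],[x+c*a-s*b,y+s*a+c*b,.021])
        r+=list(q-(np.array(uv)/3+off[cam]))
    return r
s=least_squares(f,[.65,0,0,.004],x_scale=[.1,.1,.1,.01],loss="soft_l1")
print(s.x.round(4)); print(np.array(f(s.x)).reshape(-1,2).round(1))
# check
x,y,w,t=s.x
im=pics["scene"]["image"][:,:,::-1].copy()
for b in(.096,.032,-.032,-.096):
    X=[x-np.sin(w)*b,y+np.cos(w)*b,.012]; print("compartment",np.round(X,4)); cv2.circle(im,tuple(int(i) for i in proj(pics["scene"],X).round()),2,(0,0,255),-1)
# tray cups overlay: rims from a trial tray pose
for tx,ty,yaw,col in[(.462,-.034,.001,(0,255,0))]:
  for b in(.096,.032,-.032,-.096):
    q=[proj(pics["scene"],[tx+np.cos(yaw)*i-np.sin(yaw)*(b+j),ty+np.sin(yaw)*i+np.cos(yaw)*(b+j),.021]) for i,j in((-.03,-.03),(.03,-.03),(.03,.03),(-.03,.03))]
    cv2.polylines(im,[np.int32(np.round(q))],True,col,1)
cv2.imwrite("pics/ov.png",cv2.resize(im[150:400,150:500],None,fx=2.25,fy=2.25,interpolation=cv2.INTER_CUBIC))
E
```

```text
[ 0.6454 -0.0563  0.1756  0.0034]
[[ 0.2 -0.3]
 [-1.3 -1.5]
 [ 1.3 -2.5]
 [-1.8 -3.3]
 [-0.8 -2.6]
 [-1.7 -2. ]
 [-0.2 -2.8]
 [-0.1 -1.2]
 [-1.6 -1.7]
 [-1.2 -2.9]
 [-0.5 -2.4]
 [-0.5 -1.4]]
compartment [0.6286 0.0382 0.012 ]
compartment [ 0.6398 -0.0248  0.012 ]
compartment [ 0.651  -0.0878  0.012 ]
compartment [ 0.6622 -0.1508  0.012 ]
```

View pics/ov.png

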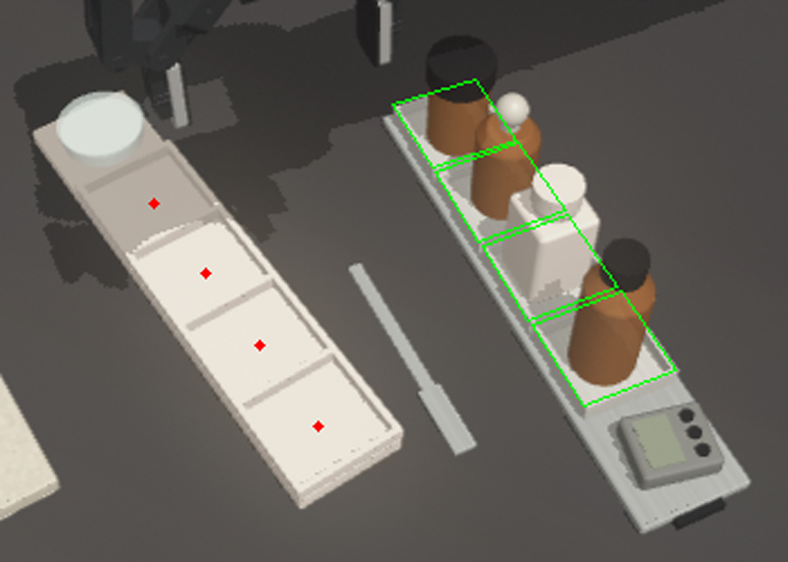

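The green cup outlines sit on the cups, and the red dots sit in the middle of the four compartments. All fitted positions match the given pitch, so I approach the tall bottle.

>>> {"api": "carry_out", "payload": {
  "increments": "0.315 -0.81 0 0 0 0;0.315 -0.81 0 0 0 0;0.315 -0.81 0 0 0 0;0.315 -0.81 0 0 0 0;0 0 0.8 0 0 0;0 0 0.8 0 0 0;0 0 0 0 0 0",
  "grip": 1
}}

```text
time_s: 2.68
tool_pos: [0.4604, 0.0631, 0.162]
tool_rot: [[-0.0, 1.0, -0.007], [1.0, 0.0, 0.0], [0.0, -0.007, -1.0]]
wrist_force: [0.2, -0.5, -0.6]
grip_width: 0.085
grip_force: 0.0
```

```bash
python3 - <<'E'
from h import *
o=manip.get_obs(); print(o["time_s"],np.round(o["tool_pos"],4),np.round(o["wrist_force"],2))
p=viewer.capture("wrist"); cv2.imwrite("pics/w1.png",p["image"][:,:,::-1])
H=np.array(p["hand_eye"]);K=p["camera_matrix"]; print(H.round(3))
# predicted pixel of the cap tops
Rw=np.array(o["tool_rot"]);tp=np.array(o["tool_pos"])
for n,(x,y,z) in dict(tall=(.4623,.0633,.110),square=(.4618,-.0048,.096),ball=(.4608,-.0684,.102),jar=(.4629,-.1261,.082)).items():
    c=np.linalg.inv(H)@np.r_[Rw.T@(np.array([x,y,z])-tp),1]; q=K@c[:3]; print(n,(q[:2]/q[2]).round(0))
    for k in models.search_frame(p,n+"_mid")[:1]: print("  det",round(k["score"],2),np.round(k["extent"],0))
E
```

```text
2.675 [0.4604 0.0631 0.162 ] [ 0.23 -0.48 -0.55]
[[-0.002 -0.959 -0.284  0.073]
 [ 1.    -0.002 -0.001 -0.001]
 [ 0.    -0.284  0.959 -0.128]
 [ 0.     0.     0.     1.   ]]
tall [329. 286.]
  det 0.78 [327. 257.  72.  97.]
square [328. 392.]
  det 0.83 [329. 356.  68. 110.]
ball [326. 492.]
  det 0.85 [321. 422.  61.  58.]
jar [329. 535.]
```

View pics/w1.png

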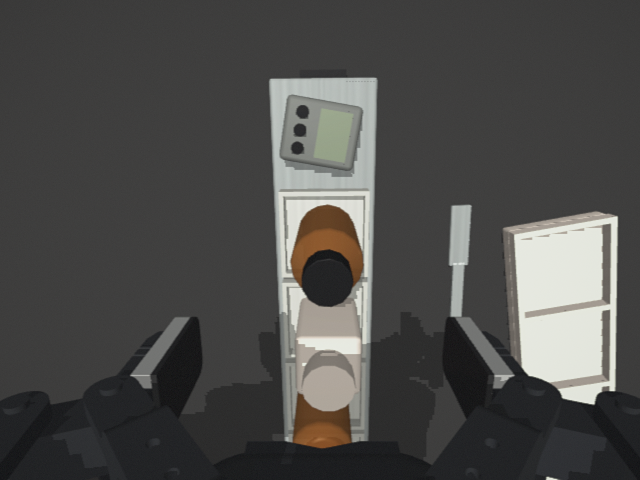

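```bash
cat >> h.py <<'E'
def wonz(p,o,uv,z):
    H=np.array(p["hand_eye"]); R=np.array(o["tool_rot"]); t=np.array(o["tool_pos"])
    d=R@H[:3,:3]@np.linalg.solve(p["camera_matrix"],[uv[0],uv[1],1.]); c=R@H[:3,3]+t
    return (c+d*(z-c[2])/d[2]).round(4)
E
python3 - <<'E'
from h import *
o=manip.get_obs(); p=viewer.capture("wrist")
for n,uv,z in [("tallcap",(327,277),.11),("squarecap",(329,380),.096),("cup far L",(280,193),.021),("cup far R",(369,192),.021),("cup near L",(283,281),.021),("tray end",(270,80),.008),("tray endR",(377,79),.008),("rack outer near",(504,229),.021),("rack outer far",(617,215),.021),("rack divider near",(527,314),.021),("div far",(606,302),.021)]:
    print(n,wonz(p,o,uv,z))
w=.1756;R=np.array([[np.cos(w),-np.sin(w)],[np.sin(w),np.cos(w)]])
for a,b in((-.0334,.1294),(.0334,.1294),(-.03,.064),(.03,.064)): print("model",(R@[a,b]+[.6454,-.0563]).round(4))
E
```

```text
tallcap [0.466  0.0655 0.11  ]
squarecap [ 0.4674 -0.0015  0.096 ]
cup far L [0.4357 0.0922 0.021 ]
cup far R [0.4955 0.0927 0.021 ]
cup near L [0.4359 0.029  0.021 ]
tray end [0.4302 0.1641 0.008 ]
tray endR [0.5    0.1646 0.008 ]
rack outer near [0.5895 0.0669 0.021 ]
rack outer far [0.6656 0.0765 0.021 ]
rack divider near [0.6144 0.0025 0.021 ]
div far [0.6707 0.0119 0.021 ]
model [0.5899 0.0653]
model [0.6557 0.0769]
model [0.6047 0.0015]
model [0.6638 0.012 ]
```

>>> {"api": "carry_out", "payload": {
  "increments": "0.03 0.08 0.4 0 0 0;0 0 0.4 0 0 0;0 0 0.4 0 0 0;0 0 0.4 0 0 0;0 0 0.4 0 0 0;0 0 0.04 0 0 0;0 0 0 0 0 0",
  "grip": 1
}}

```text
time_s: 3.85
tool_pos: [0.4678, 0.0645, 0.0644]
tool_rot: [[0.0, 1.0, 0.002], [1.0, -0.0, -0.0], [-0.0, 0.002, -1.0]]
wrist_force: [0.2, 0.7, 0.5]
grip_width: 0.0851
grip_force: 0.0
```

>>> {"api": "carry_out", "payload": {
  "increments": "0 0 0 0 0 0;0 0 0 0 0 0;0 0 0 0 0 0;0 0 0 0 0 0;0 0 0 0 0 0;0 0 0 0 0 0",
  "grip": 0,
  "grip_force": 40
}}

```text
time_s: 4.6
tool_pos: [0.4673, 0.0645, 0.064]
tool_rot: [[-0.0, 1.0, 0.0], [1.0, 0.0, 0.0], [0.0, 0.0, -1.0]]
wrist_force: [-2.0, 0.2, 5.9]
grip_width: 0.0389
grip_force: 40.1
```

>>> {"api": "carry_out", "payload": {
  "increments": "0 0 -0.3 0 0 0;0 0 -0.5 0 0 0;0 0 -0.5 0 0 0;0 0 -0.5 0 0 0;0 0 -0.4 0 0 0;0 0 0 0 0 0"
}}

```text
time_s: 5.35
tool_pos: [0.4682, 0.0645, 0.1755]
tool_rot: [[-0.0, 1.0, 0.004], [1.0, 0.0, -0.0], [-0.0, 0.004, -1.0]]
wrist_force: [0.3, -0.6, -1.0]
grip_width: 0.0389
grip_force: 40.5
```

>>> {"api": "carry_out", "payload": {
  "increments": "-0.3 0.3 0 0 0 0;-0.6 0.6 0 0 0 0;-0.7 0.6 0 0 0 0;-0.7 0.6 0 0 0 0;-0.7 0.6 0 0 0 0;-0.6 0.6 0 0 0 0;-0.6 0.6 0 0 0 0;-0.1 0 0 0 0 0;0 0 0 0 0 0;0 0 0 0 0 0"
}}

```text
time_s: 6.6
tool_pos: [0.6612, -0.1499, 0.1725]
tool_rot: [[-0.0, 1.0, -0.001], [1.0, 0.0, 0.001], [0.001, -0.001, -1.0]]
wrist_force: [0.8, -0.7, -1.7]
grip_width: 0.0388
grip_force: 40.8
```

```bash
cat > rl.py <<'E'
from h import *
import sys
o=manip.get_obs(); p=viewer.capture("wrist"); print(o["time_s"],np.round(o["tool_pos"],4),round(o["grip_width"],4))
im=p["image"][:,:,::-1].copy()
w=.1756;R=np.array([[np.cos(w),-np.sin(w)],[np.sin(w),np.cos(w)]]);H=np.linalg.inv(np.array(p["hand_eye"]))
for b0 in(.096,.032,-.032,-.096):
    q=[]
    for a,b in((-.03,-.03),(.03,-.03),(.03,.03),(-.03,.03)):
        X=np.r_[R@[a,b0+b]+[.6454,-.0563],.021]
        c=H@np.r_[np.array(o["tool_rot"]).T@(X-o["tool_pos"]),1]; u=p["camera_matrix"]@c[:3]; q.append(u[:2]/u[2])
    cv2.polylines(im,[np.int32(np.round(q))],True,(0,255,0),1)
cv2.imwrite(sys.argv[1],im)
E
python3 rl.py pics/w2.png
```

```text
6.6 [ 0.6612 -0.1499  0.1725] 0.0388
```

View pics/w2.png

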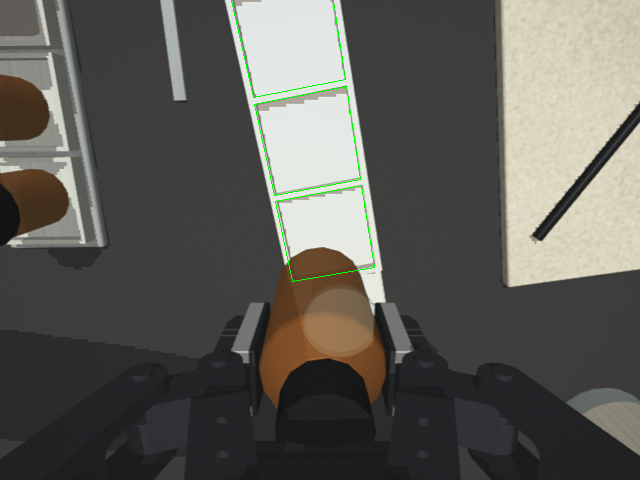

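The green model outlines lie on the compartments' inner edges, so the rack pose holds. I lower the bottle.

>>> {"api": "carry_out", "payload": {
  "increments": "-0.02 0.02 0.4 0 0 0;0 0 0.5 0 0 0;0 0 0.5 0 0 0;0 0 0.4 0 0 0;0 0 0.2 0 0 0;0 0 0.05 0 0 0;0 0 0 0 0 0"
}}

```text
time_s: 7.52
tool_pos: [0.6635, -0.1517, 0.0716]
tool_rot: [[-0.0, 1.0, 0.001], [1.0, 0.0, -0.0], [-0.0, 0.001, -1.0]]
wrist_force: [0.4, -0.4, -1.3]
grip_width: 0.0388
grip_force: 40.8
```

>>> {"api": "carry_out", "payload": {
  "increments": "0 0 0.06 0 0 0;0 0 0.06 0 0 0;0 0 0.03 0 0 0;0 0 0 0 0 0"
}}

```text
time_s: 8.02
tool_pos: [0.6632, -0.1516, 0.0641]
tool_rot: [[-0.0, 1.0, 0.0], [1.0, 0.0, -0.0], [-0.0, 0.0, -1.0]]
wrist_force: [-2.7, 0.3, 2.5]
grip_width: 0.0384
grip_force: 41.2
```

>>> {"api": "carry_out", "payload": {
  "increments": "0 0 0 0 0 0;0 0 0 0 0 0;0 0 0 0 0 0;0 0 0 0 0 0;0 0 0 0 0 0;0 0 0 0 0 0",
  "grip": 1
}}

```text
time_s: 8.78
tool_pos: [0.663, -0.1515, 0.0633]
tool_rot: [[-0.0, 1.0, 0.0], [1.0, 0.0, -0.0], [-0.0, 0.0, -1.0]]
wrist_force: [-0.8, 0.5, -1.0]
grip_width: 0.0853
grip_force: 0.0
```

>>> {"api": "carry_out", "payload": {
  "increments": "0 0 -0.4 0 0 0;0 0 -0.6 0 0 0;0 0 -0.6 0 0 0;0 0 -0.6 0 0 0;0 0 0 0 0 0"
}}

```text
time_s: 9.4
tool_pos: [0.6653, -0.1523, 0.1789]
tool_rot: [[-0.0, 1.0, 0.008], [1.0, 0.0, -0.003], [-0.003, 0.008, -1.0]]
wrist_force: [0.9, -0.4, -0.5]
grip_width: 0.0854
grip_force: 0.0
```

```bash
python3 - <<'E'
from h import *
p=viewer.capture("side"); cv2.imwrite("pics/s1.png",p["image"][100:400,150:550,::-1]); q=viewer.capture("scene")
for n in("tall_mid","square_mid"):
    for p_ in(p,q): print(n,[(round(k["score"],2),np.round(k["extent"],0)) for k in models.search_frame(p_,n)[:1]])
E
```

```text
tall_mid [(0.82, array([458., 280.,  41.,  71.]))]
tall_mid [(0.64, array([214., 218.,  37.,  62.]))]
square_mid [(0.56, array([271., 263.,  38.,  62.]))]
square_mid [(0.72, array([394., 253.,  41.,  60.]))]
```

View pics/s1.png

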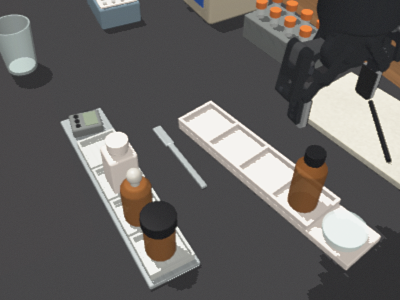

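The tall bottle stands upright in the right-end compartment, at about (307,180) in the crop. Next is the square bottle.

>>> {"api": "carry_out", "payload": {
  "increments": "0.5 -0.7 0 0 0 0;0.6 -0.8 0 0 0 0;0.7 -0.9 0 0 0 0;0.6 -0.9 0 0 0 0;0.6 -0.7 0 0 0 0;0 0 0 0 0 0;0 0 0 0 0 0"
}}

```text
time_s: 10.58
tool_pos: [0.4633, -0.0017, 0.1732]
tool_rot: [[-0.0, 1.0, 0.0], [1.0, 0.0, -0.0], [-0.0, 0.0, -1.0]]
wrist_force: [0.3, -0.2, -0.2]
grip_width: 0.0856
grip_force: 0.0
```

>>> {"api": "carry_out", "payload": {
  "increments": "0 0.05 0.4 0 0 0;0 0 0.5 0 0 0;0 0 0.5 0 0 0;0 0 0.5 0 0 0;0 0 0.4 0 0 0;0 0 0.12 0 0 0;0 0 0 0 0 0"
}}

```text
time_s: 11.45
tool_pos: [0.4659, -0.002, 0.0522]
tool_rot: [[0.001, 1.0, -0.001], [1.0, -0.001, 0.0], [0.0, -0.001, -1.0]]
wrist_force: [-0.2, 0.9, -1.1]
grip_width: 0.0855
grip_force: 0.0
```

>>> {"api": "carry_out", "payload": {
  "increments": "0 0 0 0 0 0;0 0 0 0 0 0;0 0 0 0 0 0;0 0 0 0 0 0;0 0 0 0 0 0;0 0 0 0 0 0",
  "grip": 0
}}

```text
time_s: 12.2
tool_pos: [0.4662, -0.0016, 0.0532]
tool_rot: [[-0.0, 1.0, 0.001], [1.0, 0.0, -0.0], [-0.0, 0.001, -1.0]]
wrist_force: [-0.4, -0.1, 6.7]
grip_width: 0.0393
grip_force: 41.9
```

>>> {"api": "carry_out", "payload": {
  "increments": "0 0 -0.3 0 0 0;0 0 -0.5 0 0 0;0 0 -0.6 0 0 0;0 0 -0.6 0 0 0;0 0 -0.4 0 0 0;0 0 0 0 0 0"
}}

```text
time_s: 12.95
tool_pos: [0.4664, -0.0016, 0.1743]
tool_rot: [[-0.0, 1.0, 0.004], [1.0, 0.0, -0.001], [-0.001, 0.004, -1.0]]
wrist_force: [0.2, -0.1, -1.6]
grip_width: 0.0394
grip_force: 41.2
```

>>> {"api": "carry_out", "payload": {
  "increments": "-0.14 0.3 0 0 0 0;-0.26 0.6 0 0 0 0;-0.33 0.7 0 0 0 0;-0.33 0.7 0 0 0 0;-0.33 0.7 0 0 0 0;-0.3 0.6 0 0 0 0;0 0.1 0 0 0 0;0 0 0 0 0 0;0 0 0 0 0 0"
}}

```text
time_s: 14.08
tool_pos: [0.6494, -0.0854, 0.1716]
tool_rot: [[-0.0, 1.0, -0.002], [1.0, 0.0, 0.0], [0.0, -0.002, -1.0]]
wrist_force: [0.4, -0.1, -1.3]
grip_width: 0.0395
grip_force: 41.3
```

>>> {"api": "carry_out", "payload": {
  "increments": "-0.05 0.02 0.4 0 0 0;0 0 0.5 0 0 0;0 0 0.5 0 0 0;0 0 0.45 0 0 0;0 0 0.2 0 0 0;0 0 0.1 0 0 0;0 0 0 0 0 0"
}}

```text
time_s: 14.95
tool_pos: [0.6518, -0.0886, 0.0652]
tool_rot: [[-0.0, 1.0, 0.001], [1.0, 0.0, -0.0], [-0.0, 0.001, -1.0]]
wrist_force: [-0.8, -0.3, -1.4]
grip_width: 0.0393
grip_force: 41.3
```

>>> {"api": "carry_out", "payload": {
  "increments": "0 0 0.1 0 0 0;0 0 0.08 0 0 0;0 0 0.06 0 0 0;0 0 0.02 0 0 0;0 0 0 0 0 0"
}}

```text
time_s: 15.58
tool_pos: [0.6519, -0.0886, 0.0532]
tool_rot: [[-0.0, 1.0, 0.0], [1.0, 0.0, -0.0], [-0.0, 0.0, -1.0]]
wrist_force: [-2.5, 0.3, 5.3]
grip_width: 0.0396
grip_force: 42.0
```

Contact is felt at the expected height, so I release, rise, and go to the ball bottle (about .466, -.066).

>>> {"api": "carry_out", "payload": {
  "increments": "0 0 0 0 0 0;0 0 0 0 0 0;0 0 0 0 0 0;0 0 0 0 0 0;0 0 0 0 0 0;0 0 0 0 0 0",
  "grip": 1
}}

```text
time_s: 16.32
tool_pos: [0.6515, -0.0885, 0.0517]
tool_rot: [[-0.0, 1.0, -0.0], [1.0, 0.0, 0.0], [0.0, -0.0, -1.0]]
wrist_force: [-0.3, 0.0, 0.3]
grip_width: 0.0857
grip_force: 0.0
```

>>> {"api": "carry_out", "payload": {
  "increments": "0 0 -0.4 0 0 0;0 0 -0.6 0 0 0;0 0 -0.6 0 0 0;0 0 -0.6 0 0 0;0 0 -0.2 0 0 0;0 0 0 0 0 0"
}}

```text
time_s: 17.08
tool_pos: [0.652, -0.0886, 0.1732]
tool_rot: [[-0.0, 1.0, 0.002], [1.0, 0.0, -0.001], [-0.001, 0.002, -1.0]]
wrist_force: [-0.1, -0.7, -0.5]
grip_width: 0.0854
grip_force: 0.0
```

>>> {"api": "carry_out", "payload": {
  "increments": "0.09 -0.7 0 0 0 0;0.09 -0.8 0 0 0 0;0.09 -0.8 0 0 0 0;0.09 -0.8 0 0 0 0;0.09 -0.6 0 0 0 0;0 0 0 0 0 0;0 0 0 0 0 0"
}}

```text
time_s: 17.95
tool_pos: [0.4665, -0.066, 0.1711]
tool_rot: [[0.0, 1.0, -0.001], [1.0, -0.0, 0.0], [0.0, -0.001, -1.0]]
wrist_force: [-0.1, 1.1, 0.5]
grip_width: 0.0853
grip_force: 0.0
```

```bash
python3 rl.py pics/w3.png
```

```text
17.95 [ 0.4665 -0.066   0.1711] 0.0853
```

View pics/w3.png

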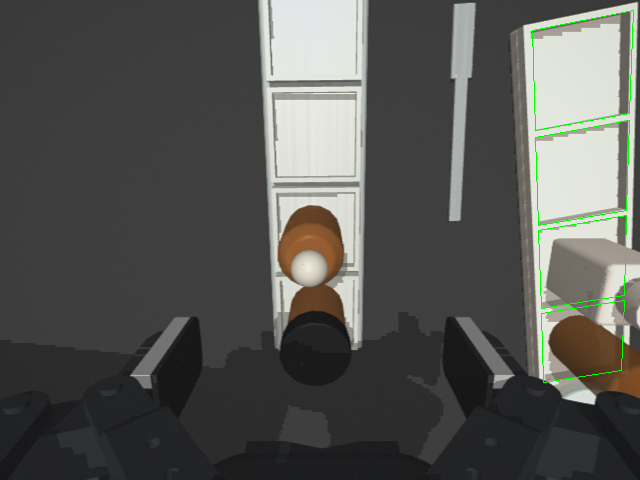

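The ball stopper is at (309,268), the jar lid at (315,340), and the square bottle stands in the third compartment at about (590,280).

```bash
python3 - <<'E'
from h import *
o=manip.get_obs(); p=viewer.capture("wrist")
print(wonz(p,o,(309,268),.092),wonz(p,o,(315,340),.082))
E
```

```text
[ 0.4587 -0.0665  0.092 ] [ 0.4614 -0.1152  0.082 ]
```

>>> {"api": "carry_out", "payload": {
  "increments": "0 -0.12 0.4 0 0 0;0 0 0.5 0 0 0;0 0 0.5 0 0 0;0 0 0.5 0 0 0;0 0 0.4 0 0 0;0 0 0.12 0 0 0;0 0 0 0 0 0"
}}

```text
time_s: 18.92
tool_pos: [0.46, -0.0659, 0.05]
tool_rot: [[-0.0, 1.0, -0.002], [1.0, 0.0, 0.0], [0.0, -0.002, -1.0]]
wrist_force: [0.6, -0.3, -0.1]
grip_width: 0.0851
grip_force: 0.0
```

>>> {"api": "carry_out", "payload": {
  "increments": "0 0 0 0 0 0;0 0 0 0 0 0;0 0 0 0 0 0;0 0 0 0 0 0;0 0 0 0 0 0;0 0 0 0 0 0",
  "grip": 0
}}

```text
time_s: 19.68
tool_pos: [0.4612, -0.0662, 0.0517]
tool_rot: [[-0.0, 1.0, 0.001], [1.0, 0.0, -0.001], [-0.001, 0.001, -1.0]]
wrist_force: [-0.8, -0.3, 6.1]
grip_width: 0.0389
grip_force: 40.8
```

>>> {"api": "carry_out", "payload": {
  "increments": "0 0 -0.3 0 0 0;0 0 -0.5 0 0 0;0 0 -0.6 0 0 0;0 0 -0.6 0 0 0;0 0 -0.4 0 0 0;0 0 0 0 0 0"
}}

```text
time_s: 20.42
tool_pos: [0.4615, -0.0662, 0.1729]
tool_rot: [[-0.0, 1.0, 0.004], [1.0, 0.0, -0.001], [-0.001, 0.004, -1.0]]
wrist_force: [0.4, -0.2, -2.2]
grip_width: 0.0384
grip_force: 40.6
```

>>> {"api": "carry_out", "payload": {
  "increments": "0.08 0.3 0 0 0 0;0.14 0.6 0 0 0 0;0.16 0.7 0 0 0 0;0.16 0.7 0 0 0 0;0.16 0.7 0 0 0 0;0.13 0.6 0 0 0 0;0 0 0 0 0 0;0 0 0 0 0 0"
}}

```text
time_s: 21.42
tool_pos: [0.6392, -0.0244, 0.1692]
tool_rot: [[-0.0, 1.0, -0.003], [1.0, 0.0, 0.0], [0.0, -0.003, -1.0]]
wrist_force: [0.3, 0.5, -1.3]
grip_width: 0.0389
grip_force: 40.9
```

>>> {"api": "carry_out", "payload": {
  "increments": "0 0 0.4 0 0 0;0 0 0.5 0 0 0;0 0 0.5 0 0 0;0 0 0.45 0 0 0;0 0 0.2 0 0 0;0 0 0.1 0 0 0;0 0 0 0 0 0"
}}

```text
time_s: 22.3
tool_pos: [0.6408, -0.0245, 0.0637]
tool_rot: [[0.0, 1.0, 0.001], [1.0, -0.0, -0.0], [-0.0, 0.001, -1.0]]
wrist_force: [0.2, -0.2, -1.5]
grip_width: 0.039
grip_force: 40.9
```

>>> {"api": "carry_out", "payload": {
  "increments": "0 0 0.1 0 0 0;0 0 0.08 0 0 0;0 0 0.05 0 0 0;0 0 0.02 0 0 0;0 0 0 0 0 0"
}}

```text
time_s: 22.92
tool_pos: [0.6408, -0.0245, 0.0518]
tool_rot: [[-0.0, 1.0, 0.0], [1.0, 0.0, -0.0], [-0.0, 0.0, -1.0]]
wrist_force: [-2.8, 0.4, 4.1]
grip_width: 0.0389
grip_force: 41.4
```

>>> {"api": "carry_out", "payload": {
  "increments": "0 0 0 0 0 0;0 0 0 0 0 0;0 0 0 0 0 0;0 0 0 0 0 0;0 0 0 0 0 0;0 0 0 0 0 0",
  "grip": 1
}}

```text
time_s: 23.68
tool_pos: [0.6405, -0.0245, 0.0508]
tool_rot: [[0.0, 1.0, -0.0], [1.0, -0.0, 0.0], [0.0, -0.0, -1.0]]
wrist_force: [-0.7, 0.2, 0.7]
grip_width: 0.0853
grip_force: 0.0
```

>>> {"api": "carry_out", "payload": {
  "increments": "0 0 -0.4 0 0 0;0 0 -0.6 0 0 0;0 0 -0.6 0 0 0;0 0 -0.6 0 0 0;0 0 -0.2 0 0 0;0 0 0 0 0 0"
}}

```text
time_s: 24.42
tool_pos: [0.641, -0.0246, 0.1721]
tool_rot: [[-0.0, 1.0, 0.002], [1.0, 0.0, -0.0], [-0.0, 0.002, -1.0]]
wrist_force: [-0.3, -0.1, -0.1]
grip_width: 0.0854
grip_force: 0.0
```

>>> {"api": "carry_out", "payload": {
  "increments": "-0.4 -0.7 0 0 0 0;-0.4 -0.7 0 0 0 0;-0.42 -0.76 0 0 0 0;-0.42 -0.7 0 0 0 0;-0.42 -0.7 0 0 0 0;0 0 0 0 0 0;0 0 0 0 0 0"
}}

```text
time_s: 25.3
tool_pos: [0.4623, -0.1272, 0.1699]
tool_rot: [[0.0, 1.0, -0.001], [1.0, -0.0, 0.001], [0.001, -0.001, -1.0]]
wrist_force: [-0.0, -0.8, 0.4]
grip_width: 0.085
grip_force: 0.0
```

```bash
python3 rl.py pics/w4.png
```

```text
25.3 [ 0.4623 -0.1272  0.1699] 0.085
```

View pics/w4.png

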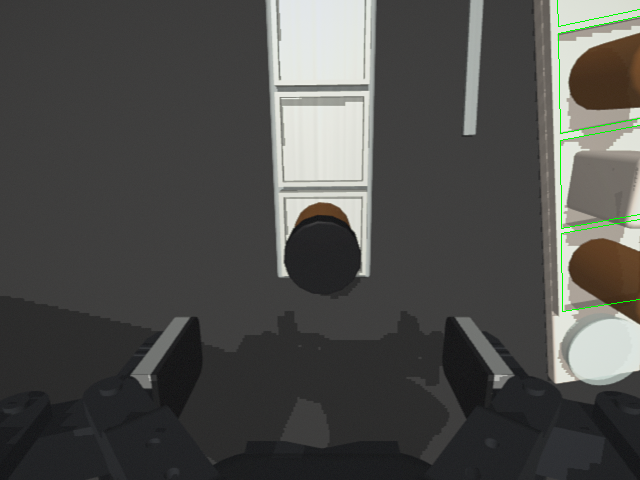

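```bash
python3 - <<'E'
from h import *
o=manip.get_obs(); p=viewer.capture("wrist")
print(wonz(p,o,(323,257),.082),"cup walls",wonz(p,o,(325,190),.021),wonz(p,o,(325,276),.021))
E
```

```text
[ 0.462  -0.1242  0.082 ] cup walls [ 0.4634 -0.0961  0.021 ] [ 0.4635 -0.1581  0.021 ]
```

>>> {"api": "carry_out", "payload": {
  "increments": "0.05 0 0.4 0 0 0;0 0 0.5 0 0 0;0 0 0.5 0 0 0;0 0 0.5 0 0 0;0 0 0.4 0 0 0;0 0 0.2 0 0 0;0 0 0.05 0 0 0;0 0 0 0 0 0"
}}

```text
time_s: 26.4
tool_pos: [0.4631, -0.1251, 0.0439]
tool_rot: [[-0.0, 1.0, 0.001], [1.0, 0.0, -0.0], [-0.0, 0.001, -1.0]]
wrist_force: [0.4, -0.3, -0.6]
grip_width: 0.0858
grip_force: 0.0
```

>>> {"api": "carry_out", "payload": {
  "increments": "0 0 0 0 0 0;0 0 0 0 0 0;0 0 0 0 0 0;0 0 0 0 0 0;0 0 0 0 0 0;0 0 0 0 0 0",
  "grip": 0
}}

```text
time_s: 27.15
tool_pos: [0.4629, -0.1253, 0.044]
tool_rot: [[-0.0, 1.0, 0.001], [1.0, 0.0, -0.001], [-0.001, 0.001, -1.0]]
wrist_force: [-1.4, 0.7, 5.5]
grip_width: 0.0418
grip_force: 39.8
```

>>> {"api": "carry_out", "payload": {
  "increments": "0 0 -0.3 0 0 0;0 0 -0.5 0 0 0;0 0 -0.6 0 0 0;0 0 -0.6 0 0 0;0 0 -0.4 0 0 0;0 0 0 0 0 0"
}}

```text
time_s: 27.9
tool_pos: [0.4634, -0.1254, 0.1653]
tool_rot: [[-0.0, 1.0, 0.004], [1.0, 0.0, -0.002], [-0.002, 0.004, -1.0]]
wrist_force: [0.5, -0.3, -2.8]
grip_width: 0.0422
grip_force: 40.9
```

>>> {"api": "carry_out", "payload": {
  "increments": "0.3 0.3 0 0 0 0;0.5 0.5 0 0 0 0;0.5 0.5 0 0 0 0;0.5 0.5 0 0 0 0;0.5 0.5 0 0 0 0;0.5 0.5 0 0 0 0;0.4 0.45 0 0 0 0;0.07 0.07 0 0 0 0;0 0 0 0 0 0;0 0 0 0 0 0"
}}

```text
time_s: 29.15
tool_pos: [0.6276, 0.0379, 0.1626]
tool_rot: [[0.001, 1.0, -0.001], [1.0, -0.001, -0.0], [-0.0, -0.001, -1.0]]
wrist_force: [0.3, -0.1, -1.2]
grip_width: 0.0422
grip_force: 41.0
```

```bash
python3 - <<'E'
from h import *
a=viewer.capture("side")["image"][120:360,280:580]; b=viewer.capture("wrist")["image"]
cv2.imwrite("pics/c1.png",np.hstack([cv2.resize(a,(500,400)),cv2.resize(b,(300,225),interpolation=cv2.INTER_AREA) if 0 else cv2.copyMakeBorder(cv2.resize(b,(300,225)),0,175,0,0,0)])[:,:,::-1])
E
```

```text
(no output)
```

View pics/c1.png

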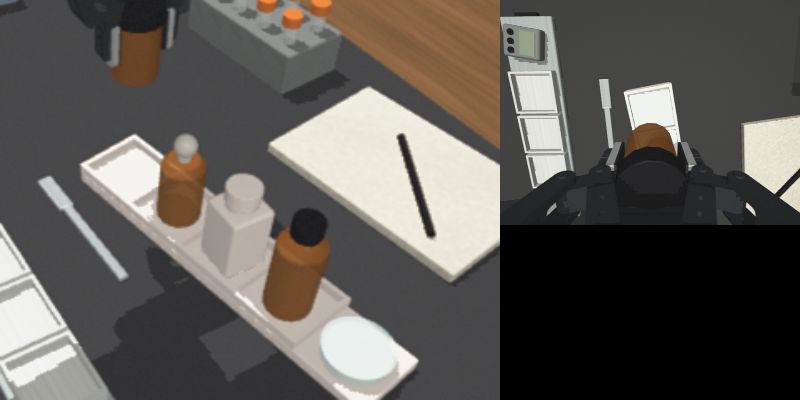

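Ball, square and tall stand upright in compartments 2 to 4, and the jar hangs upright above the empty left one. I lower it.

>>> {"api": "carry_out", "payload": {
  "increments": "0 0 0.4 0 0 0;0 0 0.5 0 0 0;0 0 0.5 0 0 0;0 0 0.45 0 0 0;0 0 0.2 0 0 0;0 0 0.1 0 0 0;0 0 0 0 0 0"
}}

```text
time_s: 30.12
tool_pos: [0.6288, 0.0385, 0.0561]
tool_rot: [[0.0, 1.0, 0.001], [1.0, -0.0, -0.0], [-0.0, 0.001, -1.0]]
wrist_force: [-0.0, -0.4, -1.7]
grip_width: 0.0418
grip_force: 41.1
```

>>> {"api": "carry_out", "payload": {
  "increments": "0 0 0.1 0 0 0;0 0 0.08 0 0 0;0 0 0.05 0 0 0;0 0 0.02 0 0 0;0 0 0 0 0 0"
}}

```text
time_s: 30.75
tool_pos: [0.6288, 0.0385, 0.0441]
tool_rot: [[-0.0, 1.0, 0.0], [1.0, 0.0, -0.0], [-0.0, 0.0, -1.0]]
wrist_force: [-3.2, 0.2, 3.9]
grip_width: 0.0419
grip_force: 40.8
```

>>> {"api": "carry_out", "payload": {
  "increments": "0 0 0 0 0 0;0 0 0 0 0 0;0 0 0 0 0 0;0 0 0 0 0 0;0 0 0 0 0 0;0 0 0 0 0 0",
  "grip": 1
}}

```text
time_s: 31.5
tool_pos: [0.6285, 0.0385, 0.0433]
tool_rot: [[0.0, 1.0, 0.0], [1.0, -0.0, -0.0], [-0.0, 0.0, -1.0]]
wrist_force: [0.2, -0.1, -0.4]
grip_width: 0.0852
grip_force: 0.0
```

>>> {"api": "carry_out", "payload": {
  "increments": "0 0 -0.4 0 0 0;0 0 -0.6 0 0 0;0 0 -0.6 0 0 0;0 0 -0.6 0 0 0;0 -0.6 -0.6 0 0 0;0 -0.8 0 0 0 0;0 -0.8 0 0 0 0;0 -0.8 0 0 0 0;0 0 0 0 0 0;0 0 0 0 0 0"
}}

```text
time_s: 32.75
tool_pos: [0.4794, 0.0384, 0.1849]
tool_rot: [[0.0, 1.0, 0.003], [1.0, -0.0, -0.0], [-0.0, 0.003, -1.0]]
wrist_force: [-0.0, -0.4, 0.2]
grip_width: 0.0854
grip_force: 0.0
```

```bash
python3 - <<'E'
from h import *
a=viewer.capture("side")["image"][150:360,300:560]; b=viewer.capture("scene")["image"][130:400,140:380]
cv2.imwrite("pics/f.png",np.hstack([cv2.resize(a,(400,323)),cv2.resize(b,(400,450))[:323] if 0 else cv2.resize(b,(287,323))])[:,:,::-1])
E
```

```text
(no output)
```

View pics/f.png

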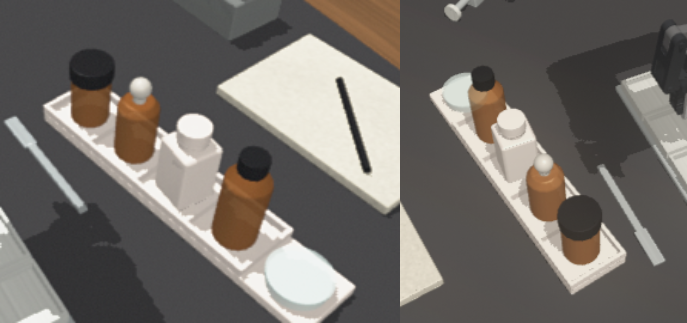

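All four stand upright inside their compartments: jar, ball, square, tall from left to right. The arm is clear, so I hand in.

```bash
python3 -c "
from bench import manip; print(manip.finish_job())"
```

```text
the job is handed in; nothing more can be done
None
```

All four bottles stand upright and released in the rack in reverse order (left to right: jar, ball, square, tall), and the job was handed in at about 33 s; no verdict was reported back.

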